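# Wedge the rocking kitchen shelf

### The arm

A 6-joint arm with a two-finger parallel gripper is mounted at the origin on the work surface. World frame = base frame: x ahead of the robot, y to its left, z up, the work surface at z = 0. Lengths are in m, angles in rad, forces in N, time in s.
With the tool pointing down it reaches from about 0.3 to 0.775 m from the base axis. Payload 14.6 kg.
Tool frame: the origin (TCP) lies between the finger pads; the fingertips stand 14 mm ahead of it and the grasp point (between the pads) lies 5 mm behind it; z points along the fingers, y is the line along which they close (so a half turn about z gives the same grasp; the last joint's range is limited). The gripper opens to 94 mm and grips with 3 to 60 N. Pads are 16 mm wide; open, the fingers measure 119 mm over their backs; the gripper's body (75 mm by 177 mm) begins 78 mm behind the grasp point.
Start: joints at [1.048, 0.3, 1.521, -0, 1.321, -0.067], TCP at [0.242, 0.494, 0.219] pointing down, gripper open.
Joint ranges: [-3.03, 3.03], [-0.79, 2.21], [0.23, 2.52], [-1.04, 4.18], [0, 3.07], [-2.55, 2.55]. Speed limits (rad/s): [2.22, 2.22, 2.57, 3.14, 3.14, 3.14].

### API

Orientations are given as [roll, pitch, yaw] about the fixed x, y, z axes, in that order (R = Rz(yaw) Ry(pitch) Rx(roll)).
In Python, from station import ctrl gives the robot as it stands. The module is installed in compiled form; this text tells all that it offers.
- The arm moves only by the tool move_arm, never from a script. Its argument "targets" is a list of rows, each a list of 7 numbers: the opening, from -1 (shut) to 1 (fully open), then the shift along the tool's x, y, z in units of 50 mm (1.0 is 50 mm), then the turn, a rotation vector about the tool's x, y, z in rad. A call has 1 to 12 rows; each row is the pose to reach, as a shift and turn from the pose commanded when the call began, along the tool's axes at that moment; what a row does not reach only later rows make up. A row lasts 1/10 s, in which the tool goes at most 50 mm and 8.59 degrees, less where a joint would pass 70% of its speed; a pose out of reach is approached as far as the arm can. A call with a gripper value outside its range is refused whole. The fingers move at their own pace and stop on an object; "grip_force" is the grip in N (left out, the last holds). Time passes only in rows, so rows that repeat a pose let the fingers close. It gives the time, the measured TCP pose, the force, the opening and the grip force at its end, in the units of the state.
- ctrl.get_obs(): the state, without advancing time (a new reading comes with each control period).
- ctrl.camera(name): name is "scene" or "top" or "wrist"; returns (picture, depth): 420x560x3 uint8, red, green, blue; 420x560 float32, m along the optical axis (not along the pixel's ray), 0 where there is no reading.
- ctrl.camera_params(name): a dict with "intrinsics" (3x3 intrinsics, pixels), "rvec" (rotation vector, rad) and "tvec" (3), from world to camera coordinates, as OpenCV has them; the wrist camera has in their place "T_tool_cam" (4x4, takes a point from camera to tool coordinates, whose origin is the TCP and whose axes are the flange's). Camera axes: x right, y down, z forward; pixel columns grow to the right and rows downward; lengths in m; the calibration is good to about 2 mm. A picture is of the moment at which its call begins: read the wrist's pose just before it. camera_params takes no time and is no camera call.
- ctrl.hand_in(): hands the job in; it is judged then, once.
Trained networks look in the newest picture that a camera, given by its name, has taken for a name from the list of things; names that differ only in an ending like _2 or _b are one class to them, and where a whole thing is asked for, a point or a joint stands for the part that bears it (a point fixed in the world has none). Each returns a list of dicts, best first, with "score" (0 to 1); they miss things now and then, are a little off and sometimes report something else, mostly with a low value. They report only what shows in the picture. A call takes as long as a camera call. They do not tell look-alikes from the thing itself.
- ctrl.cut_out(camera, target): "region" (420x560 bool, what is visible of it) and "point" ([column, row] in pixels, amid what is visible of it).
- ctrl.tip_of(camera, target): "point" ([column, row] in pixels: a listed point, or the origin of a listed thing).
The state is a dict: "time_s": time; "qpos": joint angles; "joint_vel": joint speeds; "tau": joint torques, N m; "ee_pos": TCP position; "eef_rot": TCP orientation; "force": force on the tool from outside, world axes, zero at the start; "moment": the same for the moment, N m; "grip_width": finger opening in m; "grip_force": force on a finger pad.
Only numpy, scipy, OpenCV 4.12 (cv2) and the standard library are available. Lean on these libraries where they do the work, as an engineer would, in place of code of your own. Each camera call takes 0.05 s, during which the arm holds its last target. There are 200 camera calls.

### The job

The narrow plywood shelf rocks because its far right foot, on the side away from you, has lost its rubber cap. With your fingertips push the wooden wedge along the counter, thin end first, under that foot until it is snug and the shelf stands firm and level, then press down firmly on the top board above that foot to check that it no longer rocks, and take your hand away. Do not pick up the wedge or the shelf, do not shove the shelf out of its place, and leave everything else where it stands.

Things in the scene. Friction and masses are not known exactly. Their poses are not given: they have to be found in the camera images.
- shelf: narrow plywood shelf, loose on the counter: 180 mm deep (its x), 380 long (its y), 110 high, 1.4 kg plus its load. Origin: centre of its footprint at counter height. At yaw 0 its +y end points to the robot's left, its open +x side away from the robot. Four 28 mm square feet centred at x +-70, y +-170 mm, three with black rubber caps; the one at x +70, y -170 is bare. Bottom board 24 mm up.
- short_foot (a point): centre of the underside of the bare pale wooden foot, which hovers 10 mm above the counter; axes as the shelf's. The foot reaches 14 mm to each side of it; the shelf's end face lies 20 mm to -y of it. The wedge goes in from that end, along the shelf's +y. The shelf stands level on the other three feet; unwedged, pressing above it rocks the shelf, from about 5 N on.
- shelf_corner (a point): where to press: on the upper face of the top board above the bare foot, 110 mm above the counter, 28 mm from the end of the board and 25 mm from its +x edge; press with 10 to 15 N. The plate's rim is over 70 mm away.
- wedge: brown wooden wedge lying flat and loose on the counter, 120 mm long (its x), 45 wide, 70 g. Origin: centre of its underside. +x points to the thin end (4 mm high); the top rises evenly 1 in 6 to the thick end (24 mm). It starts off the shelf's -y end, thin end towards the bare foot, a little turned and off the line. It slides freely along the counter at under 1 N.
- wedge_tip (a point): middle of the thin end of the wedge, at counter height; axes as the wedge's. It meets the foot's underside when this tip is about 22 mm past the foot's centre; then the push rises steeply. About 5 to 8 N seats it, and friction keeps it there. Forced on, it lifts the foot and unlevels or shoves the shelf.
- wedge_back (a point): middle of the upright end face of the wedge's thick end (face 45 wide, 24 mm high), 10 mm above the counter, 120 mm behind the tip: push here
- canister: glass clip-top canister with hinged glass lid and orange seal, 96 mm across, 134 mm high, standing on the far (+y) end of the shelf's top; origin under its centre
- plate: yellow melamine plate, 160 mm across, 18 mm high, lying on the middle of the shelf's top; origin under its centre
- ladle: stainless soup ladle lying on the counter beyond the shelf, bowl 84 mm across and 32 mm high at its origin, handle along its +x, 265 mm long
- chopsticks: dark wooden chopstick pair lying on two blue ceramic rests, 230 mm along its x, 18 mm high; origin under its centre
- funnel: red plastic funnel standing mouth down, 112 mm across, 115 mm high; origin under its centre
- mug: white mug, 80 mm across, 85 mm high, handle at its +y; origin under its centre
- mill: dark wooden pepper mill, 54 mm across, 137 mm high; origin under its centre
Mind the look-alikes: they are no part of the job. Of the things like the mill, leave any that is red; of the rest the larger one is meant. Of the things that look like the wedge, take the one that is nearest to the robot's base at the start.

How it is judged:
On the way, in this order (a step that is already met when the one before it is completed fails the run):
1. the wedge is under the bare foot, bears against it, and the shelf is level (y of wedge_tip in the frame of short_foot between 0.008 and 0.05 m and x of wedge_tip in the frame of short_foot between -0.025 and 0.025 m and contact force between wedge and shelf above 0.4 N and angle between shelf's own z axis and vertical below 0.015 rad), for 0.2 s.
2. the top board is pressed down above the wedged foot and does not give (contact force between the fingers and shelf above 6 N and horizontal distance between the grasp point and shelf_corner below 0.06 m and height (world z) of the grasp point above 0.112 m and angle between shelf's own z axis and vertical below 0.015 rad and y of wedge_tip in the frame of short_foot between 0.008 and 0.05 m and x of wedge_tip in the frame of short_foot between -0.025 and 0.025 m), for 0.2 s.
At the end, for the whole second after the job is handed in: wedge flat under the bare foot, tip 8 to 50 mm past the foot's centre, within 25 mm sideways, bearing on it with over 0.4 N; shelf level within 0.015 rad and within 25 mm of its start; wedge and shelf at rest; all else within 30 mm of its start, upright (all of step 1 and distance of shelf from where it was at the start of the episode below 0.025 m and height (world z) of wedge below 0.006 m and angle between wedge's own z axis and vertical below 0.04 rad and linear speed of each of wedge, shelf below 0.01 m/s and distance of each of canister, plate, ladle, chopsticks, funnel, mug, mill from where it was at the start of the episode below 0.03 m and angle between each of canister, plate, funnel, mug, mill's own z axis and vertical below 0.1 rad); the robot touches nothing.
It fails at once if the wedge is lifted off the counter or tipped up (height (world z) of wedge above 0.012 m or angle between wedge's own z axis and vertical above 0.15 rad).
It fails at once if the shelf is lifted, tipped or shoved out of its place (height (world z) of shelf above 0.02 m or angle between shelf's own z axis and vertical above 0.15 rad or distance of shelf from where it was at the start of the episode above 0.03 m).
It fails at once if another thing is knocked or moved away (distance of any of canister, plate, ladle, chopsticks, funnel, mug, mill from where it was at the start of the episode above 0.04 m).
It also fails if it takes over 51 s, if anything falls off the work surface, if the arm or the gripper's body presses on something with over 40 N, if the wrist force passes 120 N, or if a joint passes its speed limit or range.

## Working session

There is one attempt and no reset: what is moved stays moved. The work goes in short steps, Python scripts to look and compute and a tool call to move; the robot and the scene stay as the last step left them, time stands still between calls to the robot, and variables do not carry over. Pictures are saved under pics/ and viewed, at most 10 in all, crops included, and the job is handed in when it is done.

Besides the shell and the picture viewer there is one more tool, called after "Call:" as name(argument=value, ...) on one line, values as JSON. move_arm: Moves the arm, as the interface text tells. Its arguments: {"type":"object","properties":{"targets":{"type":"array"},"grip_force":{"type":"number"}},"required":["targets"]}

```bash
mkdir -p pics; cat > h.py <<'E'
import numpy as np, cv2
from scipy.spatial.transform import Rotation as Rn
from station import ctrl
def ext(n):
    p=ctrl.camera_params(n); K=np.array(p["intrinsics"])
    if "rvec" in p:
        R=cv2.Rodrigues(np.array(p["rvec"],float))[0]; t=np.array(p["tvec"]).ravel()
        return K,R.T,-R.T@t
    o=ctrl.get_obs(); r=np.array(o["eef_rot"]); 
    Rt=Rn.from_euler("xyz",r).as_matrix() if r.size==3 else r
    T=np.array(p["T_tool_cam"]); return K,Rt@T[:3,:3],Rt@T[:3,3]+np.array(o["ee_pos"])
def at_z(E,px,z):
    K,R,c=E; d=R@np.linalg.solve(K,np.array([px[0],px[1],1.])); return c+d*(z-c[2])/d[2]
def cloud(E,D):
    K,R,c=E; v,u=np.indices(D.shape); P=np.stack([(u-K[0,2])/K[0,0]*D,(v-K[1,2])/K[1,1]*D,D],-1); return P@R.T+c
E
python3 - <<'E'
from h import *
o=ctrl.get_obs(); print({k:np.round(v,3) for k,v in o.items()})
for n in ["scene","top"]:
    im,D=ctrl.camera(n); cv2.imwrite(f"pics/{n}0.png",im[...,::-1]); np.savez(f"{n}0.npz",im=im,D=D)
    E=ext(n); C=cloud(E,D)
    for t,z in [("short_foot",.01),("shelf_corner",.11),("wedge",0),("wedge_tip",0),("wedge_back",.01),("shelf",0),("plate",.11)]:
        for r in ctrl.tip_of(n,t)[:3]:
            print(n,t,round(r["score"],2),np.round(r["point"]),np.round(at_z(E,r["point"],z),3))
E
```

```text
{'time_s': np.float64(0.0), 'qpos': array([ 1.048,  0.3  ,  1.522, -0.   ,  1.321, -0.067]), 'joint_vel': array([-0.   ,  0.001, -0.   , -0.   , -0.002,  0.001]), 'tau': array([-1.0000e-03, -5.3181e+01, -3.5274e+01,  7.1000e-02,  2.4000e-02,
       -0.0000e+00]), 'ee_pos': array([0.242, 0.494, 0.219]), 'eef_rot': array([-3.14 , -0.   ,  2.686]), 'force': array([-0.118, -0.461,  0.575]), 'moment': array([-0.01 , -0.015, -0.007]), 'grip_force': np.float64(0.0), 'grip_width': np.float64(0.094)}
scene short_foot 0.82 [274. 230.] [ 0.507 -0.039  0.01 ]
scene shelf_corner 0.82 [277. 204.] [ 0.497 -0.039  0.11 ]
scene shelf_corner 0.54 [182. 223.] [ 0.794 -0.118  0.11 ]
scene wedge 0.75 [259. 217.] [ 0.507 -0.139  0.   ]
scene wedge_tip 0.71 [270. 221.] [ 0.488 -0.096  0.   ]
scene wedge_tip 0.7 [229. 199.] [ 0.542 -0.295  0.   ]
scene wedge_back 0.79 [211. 222.] [ 0.67  -0.191  0.01 ]
scene wedge_back 0.54 [252. 200.] [ 0.483 -0.227  0.01 ]
scene shelf 0.59 [322. 256.] [0.447 0.142 0.   ]
scene plate 0.94 [317. 228.] [0.465 0.126 0.11 ]
scene plate 0.47 [235. 304.] [0.811 0.248 0.11 ]
top short_foot 0.63 [404. 299.] [ 0.271 -0.338  0.01 ]
top shelf_corner 0.87 [281. 200.] [ 0.515 -0.03   0.11 ]
top wedge 0.69 [330. 212.] [ 0.495 -0.157  0.   ]
top wedge 0.65 [358. 169.] [ 0.61  -0.234  0.   ]
top wedge_tip 0.98 [304. 211.] [ 0.5   -0.089  0.   ]
top wedge_tip 0.82 [370. 187.] [ 0.561 -0.264  0.   ]
top wedge_tip 0.37 [153. 213.] [0.499 0.304 0.   ]
top wedge_back 0.92 [350. 148.] [ 0.663 -0.212  0.01 ]
top wedge_back 0.9 [350. 212.] [ 0.493 -0.207  0.01 ]
top shelf 0.68 [210. 105.] [0.79  0.157 0.   ]
top plate 0.78 [211. 228.] [0.452 0.134 0.11 ]
top plate 0.58 [137. 129.] [0.69  0.312 0.11 ]
```

View pics/top0.png

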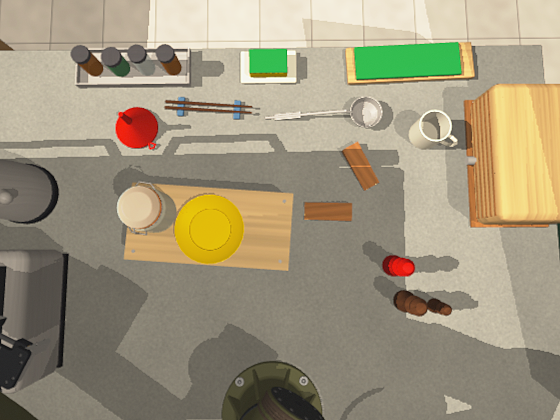

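View pics/scene0.png

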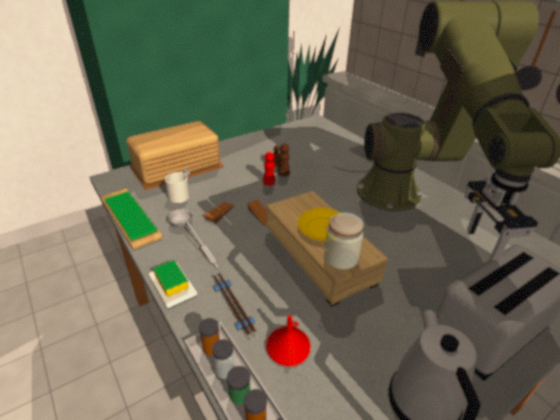

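```bash
cat > meas.py <<'E'
from h import *
def rect(P):
    (c,s,a)=cv2.minAreaRect((P*1000).astype(np.float32)); return np.array(c)/1000,np.array(s)/1000,a
def wedge(im,C,lo=(.42,-.26),hi=(.57,-.03)):
    hsv=cv2.cvtColor(im,cv2.COLOR_RGB2HSV)
    m=(C[...,2]<.035)&(C[...,2]>-.01)&(hsv[...,1]>110)&(C[...,0]>lo[0])&(C[...,0]<hi[0])&(C[...,1]>lo[1])&(C[...,1]<hi[1])
    n,l,st,_=cv2.connectedComponentsWithStats(m.astype(np.uint8)); k=1+st[1:,4].argmax(); return l==k
E
python3 - <<'E'
from meas import *
d=np.load("top0.npz"); E=ext("top"); C=cloud(E,d["D"]); im=d["im"]
print("cam",np.round(E[2],3))
# floor check
print("floor z",np.median(C[330:345,60:70,2]), np.median(C[225:240,330:380,2]))
m=(abs(C[...,2]-.11)<.012)&(C[...,0]>.3)&(C[...,0]<.62)&(C[...,1]>-.1)&(C[...,1]<.36)
n,l,st,_=cv2.connectedComponentsWithStats(m.astype(np.uint8)); k=1+st[1:,4].argmax()
P=C[l==k]; print("shelf",rect(P[:,:2]),"z",np.median(P[:,2]))
c,s,a=rect(P[:,:2]); print(np.round(cv2.boxPoints((c,s,a)),3))
w=wedge(im,C); P=C[w]; print("wedge",rect(P[:,:2]),w.sum(), P[:,2].min(),P[:,2].max()); c,s,a=rect(P[:,:2]);print(np.round(cv2.boxPoints((c,s,a)),3))
A=np.c_[P[:,:2]-P[:,:2].mean(0),np.ones(len(P))]; print("slope",np.linalg.lstsq(A,P[:,2],rcond=None)[0])
cv2.imwrite("pics/top0c.png",cv2.resize(im[150:290,220:460,::-1],None,fx=3,fy=3,interpolation=cv2.INTER_CUBIC))
E
```

```text
cam [ 0.403 -0.028  1.057]
floor z 0.0019202393220578706 0.00038814813068765996
shelf (array([0.45784937, 0.1408129 ]), array([0.38101849, 0.18031795]), 85.22045135498047) z 0.11041004498178475
[[ 0.352 -0.042]
 [ 0.532 -0.057]
 [ 0.564  0.323]
 [ 0.384  0.338]]
wedge (array([ 0.49728192, -0.14806897]), array([0.11999577, 0.04529807]), 86.74674987792969) 819 -0.0002751572623009846 0.028024463035388303
[[ 0.471 -0.207]
 [ 0.516 -0.209]
 [ 0.523 -0.089]
 [ 0.478 -0.087]]
slope [-0.01845732 -0.16729872  0.0145693 ]
```

View pics/top0c.png

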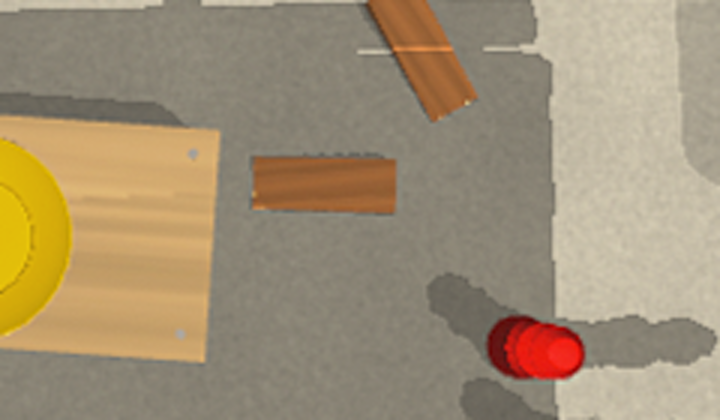

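Call:
move_arm(targets=[[-0.75, 0, 0, -1, 0, 0, 0], [-0.75, 0, 0, -1, 0, 0, 0], [-0.75, -11, -11.1, -1, 0, 0, 1.2], [-0.75, -11, -11.1, -1, 0, 0, 1.2], [-0.75, -11, -11.1, -1, 0, 0, 1.2], [-0.75, -11, -11.1, -1, 0, 0, 1.2], [-0.75, -11, -11.1, -1, 0, 0, 1.2], [-0.75, -11, -11.1, -1, 0, 0, 1.2], [-0.75, -11, -11.1, -1, 0, 0, 1.2], [-0.75, -11, -11.1, -1, 0, 0, 1.2], [-0.75, -11, -11.1, -1, 0, 0, 1.2], [-0.75, -11, -11.1, -1, 0, 0, 1.2]])

```text
time_s: 2.0
ee_pos: [0.402, 0.0179, 0.2698]
eef_rot: [3.14, -0.0, 1.485]
force: [1.0, 1.0, -0.5]
grip_width: 0.0118
grip_force: 0.0
```

Call:
move_arm(targets=[[-0.75, -5.1, 2.2, 0, 0, 0, 0], [-0.75, -5.1, 2.2, 0, 0, 0, 0], [-0.75, -5.1, 2.2, 0, 0, 0, 0], [-0.75, -5.1, 2.2, 0, 0, 0, 0], [-0.75, -5.1, 2.2, 0, 0, 0, 0], [-0.75, -5.1, 2.2, 0, 0, 0, 0], [-0.75, -5.1, 2.2, 0, 0, 0, 0], [-0.75, -5.1, 2.2, 0, 0, 0, 0]])

```text
time_s: 2.8
ee_pos: [0.4896, -0.2435, 0.269]
eef_rot: [-3.141, -0.0, 1.485]
force: [0.7, 0.6, 0.9]
grip_width: 0.0117
grip_force: 0.0
```

```bash
python3 - <<'E'
from meas import *
print(np.round(np.array(ctrl.camera_params("wrist")["T_tool_cam"]),3))
o=ctrl.get_obs();print(o["ee_pos"],o["eef_rot"],o["force"])
E_=ext("wrist"); im,D=ctrl.camera("wrist"); C=cloud(E_,D); cv2.imwrite("pics/w1.png",im[...,::-1])
print("valid",(D>0).mean())
try:
    w=wedge(im,C); P=C[w]; c,s,a=rect(P[:,:2]); print("wedge",c,s,a,w.sum()); print(np.round(cv2.boxPoints((c,s,a)),3))
except Exception as e: print(e)
m=(abs(C[...,2]-.11)<.012)&(C[...,1]>-.1); P=C[m]; print(len(P)); 
if len(P): 
    c,s,a=rect(P[:,:2]); print(np.round(cv2.boxPoints((c,s,a)),3))
for t,z in [("wedge_back",.01),("wedge_tip",0),("short_foot",.01),("shelf_corner",.11)]:
    for r in ctrl.tip_of("wrist",t)[:2]: print(t,round(r["score"],2),np.round(r["point"]),np.round(at_z(E_,r["point"],z),3))
E
```

```text
[[-0.    -0.958 -0.287  0.085]
 [ 1.    -0.     0.001  0.001]
 [-0.001 -0.287  0.958 -0.163]
 [ 0.     0.     0.     1.   ]]
[ 0.48960256 -0.24348756  0.26902783] [-3.14110756e+00 -3.59272016e-04  1.48496626e+00] [0.72484362 0.57998773 0.93036656]
valid 0.9960119047619047
wedge [ 0.49836401 -0.15034229] [0.12304815 0.04595171] 86.76103973388672 4133
[[ 0.472 -0.21 ]
 [ 0.518 -0.213]
 [ 0.525 -0.09 ]
 [ 0.479 -0.088]]
0
wedge_back 0.62 [277. 150.] [ 0.49  -0.213  0.01 ]
wedge_back 0.58 [424. 135.] [ 0.668 -0.209  0.01 ]
wedge_tip 0.81 [273.  39.] [ 0.496 -0.087  0.   ]
wedge_tip 0.63 [337. 188.] [ 0.562 -0.269  0.   ]
```

View pics/w1.png

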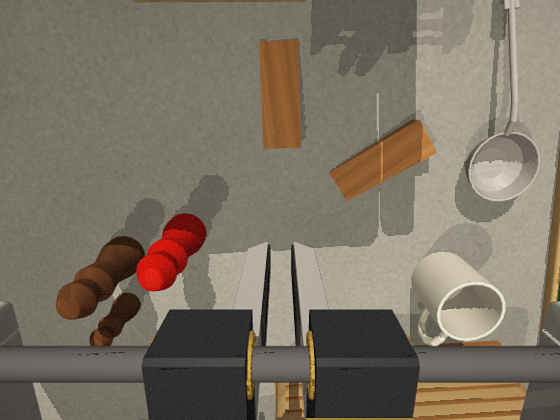

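```bash
python3 - <<'E'
from meas import *
for n in ["top","wrist"]:
    E=ext(n)
    if n=="top": d=np.load("top0.npz"); im,D=d["im"],d["D"]
    else: im,D=ctrl.camera(n)
    C=cloud(E,D)
    m=(im[...,0]>120)&(im[...,1]<60)&(im[...,2]<60)&(C[...,1]<-.1)&(C[...,2]>.01)
    P=C[m]; print(n,np.round(np.percentile(P,[1,50,99],axis=0),3))
    T=P[P[:,2]>.08]; print("high",np.round([T.min(0),T.max(0)],3))
E
```

```text
top [[ 0.336 -0.326  0.037]
 [ 0.357 -0.301  0.123]
 [ 0.376 -0.29   0.138]]
high [[ 0.337 -0.33   0.082]
 [ 0.376 -0.289  0.139]]
wrist [[ 0.341 -0.322  0.039]
 [ 0.365 -0.3    0.118]
 [ 0.379 -0.29   0.135]]
high [[ 0.338 -0.33   0.08 ]
 [ 0.498 -0.158  0.433]]
```

Call:
move_arm(targets=[[-0.75, 0, 0.05, 4, 0, 0, 0], [-0.75, 0, 0.05, 4, 0, 0, 0], [-0.75, 0, 0.05, 4, 0, 0, 0], [-0.75, 0, 0.05, 4, 0, 0, 0], [-0.75, 0, 0.05, 4.5, 0, 0, 0], [-0.75, 0, 0.05, 4.95, 0, 0, 0], [-0.75, 0, 0.05, 4.95, 0, 0, 0], [-0.75, 0, 0.05, 4.95, 0, 0, 0]])

```text
time_s: 3.9
ee_pos: [0.4925, -0.2435, 0.0227]
eef_rot: [3.141, 0.0, 1.486]
force: [0.3, -0.1, 1.1]
grip_width: 0.0118
grip_force: 0.0
```

```bash
python3 - <<'E'
from h import *
o=ctrl.get_obs();print(o["ee_pos"],o["eef_rot"],o["force"])
E
```

```text
[ 0.49253608 -0.24348072  0.02272937] [3.14127613e+00 1.41503440e-04 1.48618903e+00] [ 0.32244741 -0.05516966  1.13420847]
```

Call:
move_arm(targets=[[-0.75, 0.3, 0, 0.04, 0, 0, 0], [-0.75, 0.5, 0, 0.04, 0, 0, 0], [-0.75, 0.65, 0, 0.04, 0, 0, 0], [-0.75, 0.8, 0.02, 0.04, 0, 0, 0], [-0.75, 0.95, 0.04, 0.04, 0, 0, 0], [-0.75, 1.1, 0.06, 0.04, 0, 0, 0], [-0.75, 1.25, 0.08, 0.04, 0, 0, 0], [-0.75, 1.4, 0.1, 0.04, 0, 0, 0], [-0.75, 1.55, 0.12, 0.04, 0, 0, 0], [-0.75, 1.7, 0.14, 0.04, 0, 0, 0], [-0.75, 1.7, 0.14, 0.04, 0, 0, 0]])

```text
time_s: 5.0
ee_pos: [0.5065, -0.1586, 0.0199]
eef_rot: [-3.141, -0.0, 1.487]
force: [0.3, 0.0, 0.4]
grip_width: 0.012
grip_force: 0.0
```

```bash
cat > look.py <<'E'
from meas import *
import sys
o=ctrl.get_obs();print(np.round(o["time_s"],2),np.round(o["ee_pos"],4),np.round(o["force"],2))
E=ext("top"); im,D=ctrl.camera("top"); C=cloud(E,D); cv2.imwrite(f"pics/{sys.argv[1]}.png",cv2.resize(im[120:320,180:450,::-1],None,fx=2.5,fy=2.5))
m=(abs(C[...,2]-.11)<.012)&(C[...,0]>.3)&(C[...,0]<.62)&(C[...,1]>-.1)&(C[...,1]<.36)
n,l,st,_=cv2.connectedComponentsWithStats(m.astype(np.uint8)); k=1+st[1:,4].argmax()
P=C[l==k]; c,s,a=rect(P[:,:2]); print("shelf",c,s,a)
A=np.c_[P[:,:2]-c,np.ones(len(P))]; print("tilt",np.linalg.lstsq(A,P[:,2],rcond=None)[0])
try:
    w=wedge(im,C,hi=(.57,.05)); P=C[w]; c,s,a=rect(P[:,:2]); print("wedge",c,s,a); print(np.round(cv2.boxPoints((c,s,a)),3))
except Exception as e: print(e)
E
python3 look.py t2
```

```text
5.0 [ 0.5065 -0.1586  0.0199] [0.28 0.02 0.38]
shelf [0.45792224 0.14065115] [0.38072253 0.18041132] 85.21240234375
tilt [0.00045637 0.00056023 0.11041081]
wedge [ 0.51174277 -0.08380654] [0.05378214 0.04605794] 84.60407257080078
[[ 0.486 -0.108]
 [ 0.532 -0.113]
 [ 0.537 -0.059]
 [ 0.491 -0.055]]
```

View pics/t2.png

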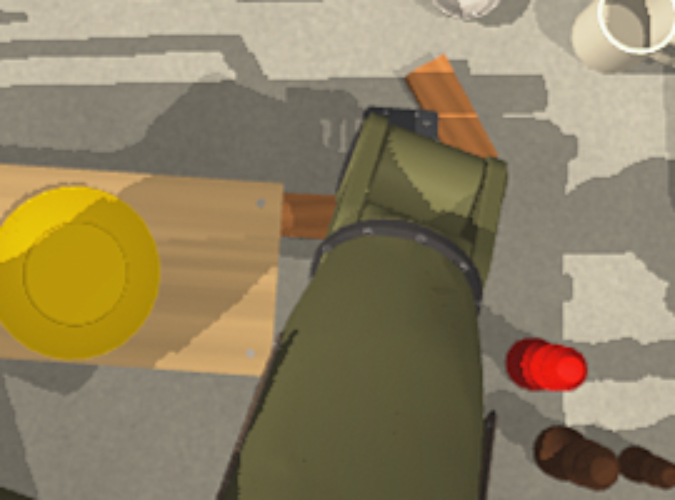

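Call:
move_arm(targets=[[-0.75, 0.1, 0, 0, 0, 0, 0], [-0.75, 0.2, 0, 0, 0, 0, 0], [-0.75, 0.28, 0, 0, 0, 0, 0], [-0.75, 0.32, 0, 0, 0, 0, 0], [-0.75, 0.32, 0, 0, 0, 0, 0]])

```text
time_s: 5.55
ee_pos: [0.5078, -0.1433, 0.0199]
eef_rot: [-3.142, -0.0, 1.486]
force: [-0.2, -0.5, -0.2]
grip_width: 0.0115
grip_force: 0.0
```

Tip is at about +19 mm; now small steps, watching the force.

Call:
move_arm(targets=[[-0.75, 0.02, 0, 0, 0, 0, 0], [-0.75, 0.04, 0, 0, 0, 0, 0], [-0.75, 0.04, 0, 0, 0, 0, 0]])

```text
time_s: 5.85
ee_pos: [0.508, -0.1422, 0.02]
eef_rot: [3.141, 0.001, 1.486]
force: [-0.1, -6.4, -1.0]
grip_width: 0.0121
grip_force: 3.1
```

Call:
move_arm(targets=[[-0.75, 0.006, 0, 0, 0, 0, 0], [-0.75, 0.006, 0, 0, 0, 0, 0], [-0.75, 0.006, 0, 0, 0, 0, 0]])

```text
time_s: 6.15
ee_pos: [0.508, -0.1422, 0.02]
eef_rot: [3.141, 0.001, 1.486]
force: [-0.7, -8.1, -2.5]
grip_width: 0.0118
grip_force: 4.0
```

```bash
python3 look.py t3
```

```text
6.15 [ 0.508  -0.1422  0.02  ] [-0.66 -8.11 -2.5 ]
shelf [0.45785016 0.14049948] [0.38050375 0.18029962] 85.27240753173828
tilt [0.00027608 0.00111913 0.11046044]
wedge [ 0.51325323 -0.07411353] [0.03332092 0.04640536] 88.39254760742188
[[ 0.49  -0.09 ]
 [ 0.536 -0.091]
 [ 0.537 -0.058]
 [ 0.491 -0.057]]
```

Call:
move_arm(targets=[[-0.75, -0.05, 0, 0, 0, 0, 0], [-0.75, -0.2, 0, 0, 0, 0, 0], [-0.75, -0.6, 0, 0, 0, 0, 0], [-0.75, -0.6, 0, -1, 0, 0, 0], [-0.75, -0.6, 0, -2, 0, 0, 0], [-0.75, -0.6, 0, -2.8, 0, 0, 0], [-0.75, 0.2, 0, -2.8, 0, 0, 0], [-0.75, 1, -0.13, -2.8, 0, 0, 0], [-0.75, 1.8, -0.13, -2.8, 0, 0, 0], [-0.75, 2.24, -0.13, -2.8, 0, 0, 0], [-0.75, 2.24, -0.13, -2.5, 0, 0, 0], [-0.75, 2.24, -0.13, -2.4, 0, 0, 0]])

```text
time_s: 7.4
ee_pos: [0.5106, -0.0287, 0.139]
eef_rot: [-3.14, -0.0, 1.487]
force: [-0.1, -0.2, -0.4]
grip_width: 0.0117
grip_force: 0.0
```

```bash
python3 - <<'E'
from h import *
o=ctrl.get_obs();print(o["ee_pos"],o["eef_rot"],o["force"])
E
```

```text
[ 0.51058131 -0.02874619  0.13898018] [-3.14019750e+00 -2.19391525e-04  1.48684657e+00] [-0.13794617 -0.22841705 -0.42119987]
```

Call:
move_arm(targets=[[-0.75, 0, 0, 0.15, 0, 0, 0], [-0.75, 0, 0, 0.26, 0, 0, 0], [-0.75, 0, 0, 0.28, 0, 0, 0], [-0.75, 0, 0, 0.28, 0, 0, 0]])

```text
time_s: 7.8
ee_pos: [0.511, -0.0294, 0.1259]
eef_rot: [-3.141, -0.0, 1.485]
force: [0.8, -0.2, -0.1]
grip_width: 0.0114
grip_force: 0.0
```

Call:
move_arm(targets=[[-0.75, 0, 0, 0.02, 0, 0, 0], [-0.75, 0, 0, 0.04, 0, 0, 0], [-0.75, 0, 0, 0.04, 0, 0, 0]])

```text
time_s: 8.1
ee_pos: [0.5112, -0.0292, 0.1243]
eef_rot: [3.141, 0.0, 1.486]
force: [-0.2, -0.0, 2.5]
grip_width: 0.0118
grip_force: 1.2
```

Call:
move_arm(targets=[[-0.75, 0, 0, 0.015, 0, 0, 0], [-0.75, 0, 0, 0.015, 0, 0, 0], [-0.75, 0, 0, 0.015, 0, 0, 0]])

```text
time_s: 8.4
ee_pos: [0.5112, -0.0292, 0.1242]
eef_rot: [3.141, 0.0, 1.486]
force: [-4.7, -0.9, 11.6]
grip_width: 0.0118
grip_force: 5.6
```

Call:
move_arm(targets=[[-0.75, 0, 0, 0.002, 0, 0, 0], [-0.75, 0, 0, 0.002, 0, 0, 0], [-0.75, 0, 0, 0.002, 0, 0, 0], [-0.75, 0, 0, 0.002, 0, 0, 0]])

```text
time_s: 8.8
ee_pos: [0.5112, -0.0292, 0.1242]
eef_rot: [3.141, 0.0, 1.486]
force: [-4.9, -0.7, 13.0]
grip_width: 0.0115
grip_force: 6.0
```

```bash
python3 look.py t4
```

```text
8.8 [ 0.5112 -0.0292  0.1242] [-4.86 -0.74 13.04]
shelf [0.46282492 0.19957539] [0.26327094 0.18009494] 85.19107055664062
tilt [0.00025017 0.00094819 0.11047419]
wedge [ 0.50936264 -0.1234558 ] [0.02139805 0.04863416] 81.5583724975586
[[ 0.484 -0.13 ]
 [ 0.532 -0.138]
 [ 0.535 -0.116]
 [ 0.487 -0.109]]
```

Pressed at 13 N with no tilt. Lifting away: straight up, then off to the side.

Call:
move_arm(targets=[[-0.75, 0, 0, -0.1, 0, 0, 0], [-0.75, 0, 0, -0.5, 0, 0, 0], [-0.75, 0, 0, -1.5, 0, 0, 0], [-0.75, 0, 0, -2.5, 0, 0, 0], [-0.75, -1, 0, -3, 0, 0, 0], [-0.75, -2, 0, -3, 0, 0, 0], [-0.75, -3, -0.5, -3, 0, 0, 0], [-0.75, -4, -1, -3, 0, 0, 0], [-0.75, -5, -1.5, -3, 0, 0, 0], [-0.75, -5, -1.5, -3, 0, 0, 0], [-0.75, -5, -1.5, -3, 0, 0, 0]])

```text
time_s: 9.95
ee_pos: [0.4137, -0.2738, 0.2732]
eef_rot: [-3.142, 0.0, 1.482]
force: [-0.3, 1.3, -0.1]
grip_width: 0.0113
grip_force: 0.0
```

```bash
python3 look.py t5
```

```text
9.95 [ 0.4137 -0.2738  0.2732] [-0.27  1.26 -0.1 ]
shelf [0.45787653 0.14067365] [0.38083337 0.18025122] 85.18685913085938
tilt [-0.00012383  0.00012733  0.11041325]
wedge [ 0.51113901 -0.0954756 ] [0.07669572 0.04767944] 86.74623107910156
[[ 0.485 -0.132]
 [ 0.533 -0.135]
 [ 0.537 -0.059]
 [ 0.49  -0.056]]
```

View pics/t5.png

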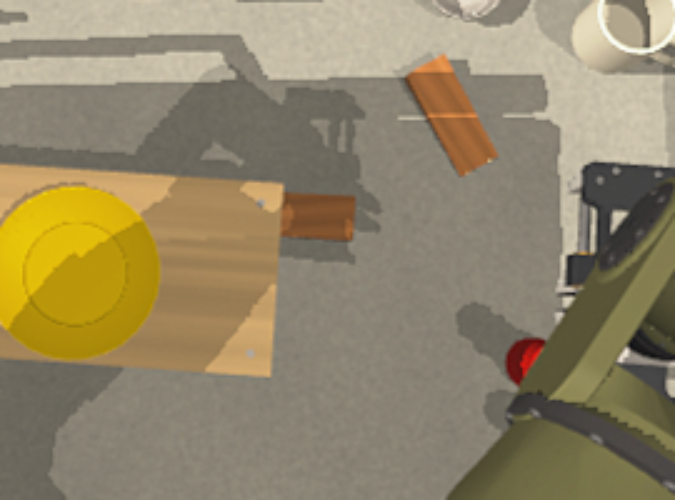

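The wedge stands under the foot: its thick end shows at about (355, 218), and its back is where I left it. The shelf has not moved.

```bash
python3 -c "
from station import ctrl
print(ctrl.hand_in())"
```

```text
the job is handed in; nothing more can be done
None
```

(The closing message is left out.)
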